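# Arm the microscope laser

### The job

Arm the laser on the white controller: lift the hinged black guard up and back by its lip, flip the toggle lever beneath it from the far side, where it leans now, fully over towards the robot's side, then bring the guard over so that it drops shut again. Leave the toggle over on the robot's side and leave the small things around the controller where they stand.

Things in the scene. Friction and masses are not known exactly. Their poses are not given: they have to be found in the camera images.
- console: White laser controller fixed to the table, 200 mm (its x) by 220 (its y) by 60 high, grey panel on top. Origin: centre of its underside, z up. It stands side-on: yaw -109 to -66 degrees, so its x points to the robot's right, its y away from the robot. A dial (r 13, 12 mm high) and a key lock (r 10, 9 mm high) are fixed on the panel at x, y = -55, +78 and -55, -78 mm.
- guard (a joint): Angle (rad) of the black guard, a bottomless plastic box, 80 g, 64 mm wide, 4 mm walls: 0 shut, grows as its lip lifts, stop at 1.95 (tipped back past upright). Free hinge at its right end (seen from the robot), axis along the console's y; under 3 N moves it. Below about 1.3 rad it falls shut by its weight; beyond about 1.4 it falls back onto the stop and stays.
- guard_hinge (a point): Point on the guard's hinge axis, midway: at (70, 0, 85) mm in the console's frame, 25 mm above the panel. Two steel hinge ears stand beside it at y = +-37 mm, 34 mm high. The shut guard's end wall on the lip side is 90 mm from it (console -x), 2 mm clear of the panel; the top plate is 54 to 58 mm above the panel.
- guard_lip (a point): Middle of the outer lower edge of the guard's lip, which carries the top plate on 26 mm beyond the end wall (console -x, the robot's left), 50 mm wide, 4 mm thick. When shut 116 mm from the hinge along console -x and 29 mm above it (114 mm above the table, free space below it down to the panel). It turns with the guard.
- toggle (a joint): Angle (rad) of the steel toggle lever: near 0 off (leaning 23 degrees to the far side, console +y), stop at 0.8 on (leaning 23 degrees to the robot's side, console -y). Stiff friction, about 1.5 N at the tip; it stays where it is left.
- toggle_tip (a point): Centre of the 13 mm ball at the tip of the toggle lever, 40 mm from its pivot. The pivot is at (25, 0, 63) mm in the console's frame (axis along x); the ball is about 100 mm above the table and swings from y = +16 to y = -16 mm. The rod is 8 mm thick. Under the shut guard.
- objective: Loose steel microscope objective standing upright, 32 mm diameter, 50 high, beyond the console's far side. Origin: centre of its underside. To be left alone.
- slidebox: Loose plastic slide box, 87 by 36 by 32 mm high, beyond the console's far side. Origin: centre of its underside. To be left alone.
- oil: Loose small bottle, 32 mm diameter, 60 high, to the right of the console (console +x). Origin: centre of its underside. To be left alone.

How it is judged:
On the way, in this order (a step that is already met when the one before it is completed fails the run):
1. the guard is lifted while the toggle is still off (value of joint guard above 0.7 rad and value of joint toggle below 0.3 rad), for 0.1 s.
2. the toggle is flipped over to the robot's side under the lifted guard (value of joint toggle above 0.6 rad and value of joint guard above 0.4 rad), for 0.1 s.
At the end, for the whole second after the job is handed in: The guard is shut (within 0.06 rad), the toggle leans to the robot's side (joint above 0.6 of 0.8 rad), and the objective, slide box and bottle stand within 20 mm of where they were (value of joint guard below 0.06 rad and value of joint toggle above 0.6 rad and distance of each of objective, slidebox, oil from where it was at the start of the episode below 0.02 m and angle between each of objective, oil's own z axis and vertical below 0.2 rad); the robot touches nothing.
It fails at once if the objective, slide box or bottle is lifted, carried or shoved by more than 20 mm (distance of any of objective, slidebox, oil from where it was at the start of the episode above 0.02 m).
It also fails if it takes over 64 s, if anything falls off the work surface, if the arm or the gripper's body presses on something with over 40 N, if the wrist force passes 120 N, or if a joint passes its speed limit or range.

### The arm

A 6-joint arm with a two-finger parallel gripper is mounted at the origin on the work surface. World frame = base frame: x ahead of the robot, y to its left, z up, the work surface at z = 0. Lengths are in m, angles in rad, forces in N, time in s.
With the tool pointing down it reaches from about 0.35 to 0.975 m from the base axis. Payload 4.9 kg.
Tool frame: the origin (TCP) lies at the very end of the fingers, on their centre line; the grasp point (between the pads) lies 19 mm behind it; z points along the fingers, y is the line along which they close (so a half turn about z gives the same grasp; the last joint's range is limited). The gripper opens to 85 mm and grips with 20 to 120 N. Pads are 22 mm wide; open, the fingers measure 114 mm over their backs; the gripper's body (76 mm by 85 mm) begins 54 mm behind the grasp point. The pads swing forward as they close: fully open they stand 13 mm farther back than shut.
Start: joints at [1.132, 0.053, 1.613, -0, 1.476, -0.119], TCP at [0.196, 0.593, 0.21] pointing down, gripper open.
Joint ranges: [-3.01, 3.01], [-1.01, 2.22], [0.06, 2.58], [-1.02, 4.17], [0.09, 2.62], [-3.14, 3.14]. Speed limits (rad/s): [2.57, 2.57, 3.14, 3.14, 3.14, 3.14].

### API

Orientations are given as a unit quaternion [w, x, y, z].
In Python, from plant import state, optics, ticket, nets gives the robot as it stands. The module is installed in compiled form; this text tells all that it offers.
- The arm moves only by the shell command python3 -m inch 'ROWS' [OPENING]. ROWS is JSON, a list of rows, each an object of numbers: "dx", "dy", "dz": the shift along the tool's x, y, z as a fraction of full scale; "rx", "ry", "rz": the turn, a rotation vector about the tool's x, y, z as a fraction of full scale. In form: [{"dx": .., "dy": .., "dz": .., "rx": .., "ry": .., "rz": ..}, ...]. A call has 1 to 5 rows; each row is the pose to reach, as a shift and turn from the pose commanded when the call began, along the tool's axes at that moment; what a row does not reach only later rows make up. Full scale, the value 1, is 0.8 m for a shift and 1.5 rad for a turn. A row lasts 1/10 s, in which the tool goes at most 50 mm and 8.59 degrees, less where a joint would pass 70% of its speed; a pose out of reach is approached as far as the arm can. A call with a number of a shift or a turn outside -1 to 1 is refused whole. A call with a gripper value outside its range is refused whole. OPENING is the opening, from -1 (shut) to 1 (fully open), set as the call begins (- or left out, the last holds). The fingers move at their own pace and stop on an object; the grip force is fixed at half the most. Time passes only in rows, so rows that repeat a pose let the fingers close. It gives the time, the measured TCP pose, the force, the opening and the grip force at its end, in the units of the state.
- state(): the state, without advancing time (a new reading comes with each control period).
- optics.grab_frame(name): name is "scene" or "top" or "wrist"; returns the picture (384x512x3 uint8, red, green, blue); there is no depth.
- optics.camera_info(name): a dict with "fx", "fy", "cx", "cy" (pixels), "R" (3x3) and "t" (3): a world point X has camera coordinates R X + t. Camera axes: x right, y down, z forward; pixel columns grow to the right and rows downward; lengths in m; the calibration is good to about 2 mm. A picture is of the moment at which its call begins: read the wrist's pose just before it. camera_info takes no time and is no camera call; for the wrist camera it gives the pose at the moment of the call.
- ticket.job_done(): hands the job in; it is judged then, once.
Trained networks look in the newest picture that a camera, given by its name, has taken for a name from the list of things; names that differ only in an ending like _2 or _b are one class to them, and where a whole thing is asked for, a point or a joint stands for the part that bears it (a point fixed in the world has none). Each returns a list of dicts, best first, with "confidence" (0 to 1); they miss things now and then, are a little off and sometimes report something else, mostly with a low value. They report only what shows in the picture. A call takes as long as a camera call.
- nets.boxes_of(camera, name): "bbox" ([centre column, centre row, width, height] in pixels, round what is visible of it).
- nets.outline_of(camera, name): "pixels" (384x512 bool, what is visible of it) and "bbox" ([centre column, centre row, width, height] in pixels, round what is visible of it).
The state is a dict: "time": time; "joint_pos": joint angles; "joint_vel": joint speeds; "joint_efforts": joint torques, N m; "tool_pos": TCP position; "tool_rot": TCP orientation; "contact_force": force on the tool from outside, world axes, zero at the start; "ft_torque": the same for the moment, N m; "gripper_width": opening from 0.0 (shut) to 1.0 (fully open); "grasp_force": force on a finger pad.
Only numpy, scipy, OpenCV 4.12 (cv2) and the standard library are available. Lean on these libraries where they do the work, as an engineer would, in place of code of your own. Each camera call takes 0.05 s, during which the arm holds its last target. There are 200 camera calls.

## Working session

There is one attempt and no reset: what is moved stays moved. The work goes in short steps, Python scripts to look and compute and a shell command to move; the robot and the scene stay as the last step left them, time stands still between calls to the robot, and variables do not carry over. Pictures are saved under pics/ and viewed, at most 12 in all, crops included, and the job is handed in when it is done.

```bash
mkdir -p pics; cat > h.py <<'E'
import numpy as np,cv2
from plant import state,optics,ticket,nets
def cam(n):
    c=optics.camera_info(n);return c,np.array(c["R"]),np.array(c["t"])
def proj(n,X):
    c,R,t=cam(n);p=R@np.array(X)+t
    return np.array([c["fx"]*p[0]/p[2]+c["cx"],c["fy"]*p[1]/p[2]+c["cy"]])
def ray_z(n,u,v,z):
    c,R,t=cam(n);d=R.T@np.array([(u-c["cx"])/c["fx"],(v-c["cy"])/c["fy"],1]);o=-R.T@t
    return o+d*(z-o[2])/d[2]
def save(n,f): 
    im=optics.grab_frame(n);cv2.imwrite('pics/'+f,im[:,:,::-1]);return im
E
python3 - <<'E'
from h import *
a=save('scene','s1.png');b=save('top','t1.png')
cv2.imwrite('pics/st1.png',cv2.resize(np.vstack([a,b])[:,:,::-1],(400*1,600)))
for c in('top','scene'):
    for n in('console','guard','guard_lip','objective','slidebox','oil','toggle'):
        r=nets.boxes_of(c,n); print(c,n,[(np.round(x['bbox']),round(x['confidence'],2)) for x in r[:2]])
        if r and c=='top': print(ray_z(c,*r[0]['bbox'][:2],{'console':.06,'guard':.1}.get(n,.05)))
print(state())
E
```

```text
top console [(array([274., 252., 129., 137.]), 0.86)]
[ 0.50530446 -0.00154725  0.06      ]
top guard [(array([285., 248.,  79.,  50.]), 0.64)]
[ 0.51386009 -0.0181727   0.1       ]
top guard_lip [(array([288., 251.,  81.,  50.]), 0.92), (array([230., 173.,  12.,  20.]), 0.15)]
[ 0.50605399 -0.02955641  0.05      ]
top objective [(array([231., 175.,  14.,  20.]), 0.72), (array([286., 249.,  82.,  50.]), 0.32)]
[0.64978113 0.07380423 0.05      ]
top slidebox [(array([284., 148.,  23.,  44.]), 0.66), (array([287., 252.,  79.,  50.]), 0.44)]
[ 0.69968033 -0.02733164  0.05      ]
top oil [(array([346., 190.,  20.,  20.]), 0.83)]
[ 0.61636986 -0.14227981  0.05      ]
top toggle []
scene console [(array([223., 171., 137., 126.]), 0.55)]
scene guard [(array([209., 145.,  75.,  55.]), 0.91)]
scene guard_lip [(array([209., 147.,  78.,  56.]), 0.94)]
scene objective [(array([276., 222.,  17.,  24.]), 0.91)]
scene slidebox [(array([220., 259.,  30.,  59.]), 0.57)]
scene oil [(array([149., 226.,  22.,  34.]), 0.85), (array([275., 224.,  19.,  25.]), 0.66)]
scene toggle []
{'time': 0.8, 'joint_pos': array([ 1.13199932e+00,  5.26459280e-02,  1.61288414e+00, -7.51540777e-06,
        1.47598200e+00, -1.19029687e-01]), 'joint_vel': array([-0.000364  , -0.00198089, -0.00029783,  0.00164451, -0.00066898,
        0.00121597]), 'joint_efforts': array([ 1.20102173e-03, -3.93640387e+01, -3.70441818e+01, -7.24189272e-05,
        4.50704129e-04,  6.43896243e-06]), 'tool_pos': array([0.19648323, 0.59330676, 0.20954661]), 'tool_rot': array([1.46887999e-05, 1.59203001e-01, 9.87245867e-01, 3.77039334e-05]), 'contact_force': array([-1.08410963,  0.26797568,  0.42188316]), 'ft_torque': array([-0.02481327, -0.00834726, -0.00374365]), 'grasp_force': 0.0, 'gripper_width': 0.9991908266800371}
```

View pics/t1.png

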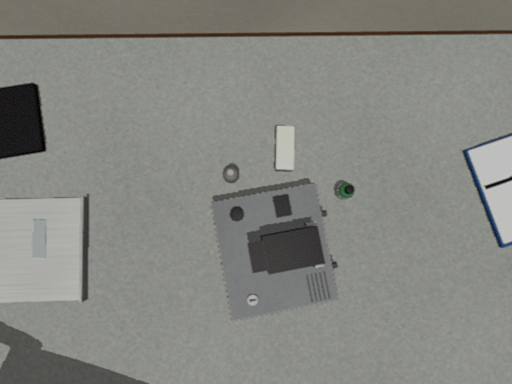

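View pics/s1.png

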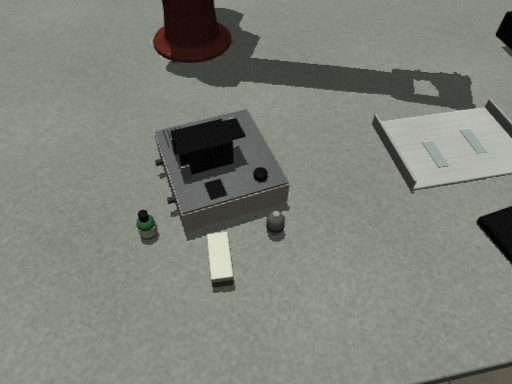

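The top view shows the console yawed about -80° with the guard lip at its left (250,256), the dial at (237,214), the lock at (252,300) and the oil bottle at (346,190). The scene view agrees. Next I fit the console pose.

```bash
cat >> h.py <<'E'
from scipy.optimize import least_squares
from scipy.spatial.transform import Rotation as Ro
import json,os
def c2w(P,p):
    c,s=np.cos(p[2]),np.sin(p[2]);P=np.array(P,float)
    return np.array([p[0]+c*P[0]-s*P[1],p[1]+s*P[0]+c*P[1],P[2]])
def lippt(th,r=(-.116,.029)): # console coords of guard-plane point at angle th
    c,s=np.cos(th),np.sin(th);x,z=r
    return [.07+c*x+s*z,0,.085-s*x+c*z]
def pose(): return json.load(open('pose.json'))
def go(Pc,tilt,roll=0,show=True):
    """TCP target Pc in console frame; tool z = down tilted by `tilt` deg to console +x; tool y along console y (roll deg extra about z). prints row values"""
    p=pose();s=state();a=np.radians(tilt)
    z=np.array([np.sin(a),0,-np.cos(a)]);y=np.array([0,1.,0]);x=np.cross(y,z)
    Rt=Ro.from_euler('z',p[2])*Ro.from_matrix(np.c_[x,y,z])*Ro.from_euler('z',roll,degrees=True)
    q=s['tool_rot'];R0=Ro.from_quat([q[1],q[2],q[3],q[0]])
    best=min(((R0.inv()*Rt*Ro.from_euler('z',k,degrees=True)).as_rotvec() for k in(0,180)),key=np.linalg.norm)
    d=R0.inv().apply(c2w(Pc,p)-s['tool_pos'])
    print('d',np.round(d/.8,4),'r',np.round(best/1.5,3),'| mm',np.round(np.linalg.norm(d)*1e3),'deg',np.round(np.degrees(np.linalg.norm(best))))
def where():
    p=pose();s=state();v=s['tool_pos']-np.array([p[0],p[1],0]);c,sn=np.cos(p[2]),np.sin(p[2])
    print('tcp console mm',np.round(1e3*np.array([c*v[0]+sn*v[1],-sn*v[0]+c*v[1],v[2]]),1),'F',np.round(s['contact_force'],1),'t',s['time'])
E
python3 - <<'E'
from h import *
obs=[((-.055,.078,.072),(237,213)),((-.055,-.078,.069),(252.5,299.5)),((-.1,.11,.06),(212,199)),((.1,.11,.06),(314,181)),((.1,-.11,.06),(337,298)),((-.1,-.11,.06),(232,319))]
f=lambda p:np.concatenate([proj('top',c2w(P,p))-uv for P,uv in obs])
r=least_squares(f,[.5,0,-1.4],loss='soft_l1',x_scale=[.1,.1,.1]);p=r.x;print(p,np.degrees(p[2]),f(p).round(1))
json.dump(list(p),open('pose.json','w'))
for n,P in(('dial',(-.055,.078,.072)),('lip',lippt(0)),('c',(-.1,.11,.06)),('oil?',(.16,.1,.03))): print(n,proj('scene',c2w(P,p)),proj('top',c2w(P,p)))
v=ray_z('top',346,190,.04)[:2]-p[:2];print('oil console',Ro.from_euler('z',-p[2]).apply([*v,0]))
go([-.20,0,.22],40); go([-.135,0,.085],40)
E
```

```text
[ 0.51106871 -0.00307835 -1.41044656] -80.81263534443613 [-0.2 -1.   0.1 -0.9 -2.4  0.5  2.1 -1.   3.   0.9 -1.   1.5]
dial [259.58914183 172.66510893] [236.77135907 212.00123781]
lip [239.76915165 128.44150283] [249.85431283 256.09275286]
c [289.38710979 183.11635814] [209.61768063 199.5320589 ]
oil? [146.79759061 230.71084516] [344.29102894 181.41729109]
oil console [0.15699225 0.08256627 0.        ]
d [-0.4922 -0.3623 -0.0131] r [ 0.253 -0.418  0.696] | mm 489.0 deg 73.0
d [-0.5297 -0.4344  0.1557] r [ 0.253 -0.418  0.696] | mm 562.0 deg 73.0
```

```bash
R='[{"dx":-0.4922,"dy":-0.3623,"dz":-0.013,"rx":0.253,"ry":-0.418,"rz":0.696},{"dx":-0.4922,"dy":-0.3623,"dz":-0.013,"rx":0.253,"ry":-0.418,"rz":0.696}]'; python3 -m inch '[{"dx":-0.492,"dy":-0.362,"dz":-0.013,"rx":0.253,"ry":-0.418,"rz":0.696},{"dx":-0.492,"dy":-0.362,"dz":-0.013,"rx":0.253,"ry":-0.418,"rz":0.696},{"dx":-0.492,"dy":-0.362,"dz":-0.013,"rx":0.253,"ry":-0.418,"rz":0.696},{"dx":-0.492,"dy":-0.362,"dz":-0.013,"rx":0.253,"ry":-0.418,"rz":0.696},{"dx":-0.492,"dy":-0.362,"dz":-0.013,"rx":0.253,"ry":-0.418,"rz":0.696}]' -1
python3 -c "
from h import *
where();go([-.20,0,.22],40);print(state()['joint_pos'].round(2))"
```

```text
time: 1.3
tool_pos: [0.3418, 0.388, 0.2155]
tool_rot: [0.162, 0.446, 0.87, -0.137]
contact_force: [0.3, -0.1, -0.0]
gripper_width: 0.142
grasp_force: 0.0
tcp console mm [-413.1 -104.6  215.5] F [ 0.3 -0.1 -0. ] t 1.3
d [-0.2738  0.0035  0.1147] r [ 0.104 -0.17   0.284] | mm 237.0 deg 30.0
[ 0.91 -0.03  1.74 -0.37  1.66  0.3 ]
```

```bash
python3 -m inch '[{"dx":-0.274,"dy":0.0035,"dz":0.115,"rx":0.104,"ry":-0.17,"rz":0.284},{"dx":-0.274,"dy":0.0035,"dz":0.115,"rx":0.104,"ry":-0.17,"rz":0.284},{"dx":-0.274,"dy":0.0035,"dz":0.115,"rx":0.104,"ry":-0.17,"rz":0.284},{"dx":-0.274,"dy":0.0035,"dz":0.115,"rx":0.104,"ry":-0.17,"rz":0.284},{"dx":-0.274,"dy":0.0035,"dz":0.115,"rx":0.104,"ry":-0.17,"rz":0.284}]'
python3 -c "
from h import *
save('wrist','w1.png')
where();go([-.135,0,.085],40);print(state()['joint_pos'].round(2));p=pose()
for n,P in(('lip',lippt(0)),('lipL',[-.046,.025,.114]),('lipR',[-.046,-.025,.114]),('dial',(-.055,.078,.072)),('lock',(-.055,-.078,.069))): print(n,proj('wrist',c2w(P,p)).round())"
```

```text
time: 1.8
tool_pos: [0.4804, 0.1942, 0.2174]
tool_rot: [0.259, 0.608, 0.717, -0.222]
contact_force: [0.5, 0.2, -0.2]
gripper_width: -0.003
grasp_force: 0.0
tcp console mm [-196.     2.8  218.5] F [ 1.6 -2.3  0.2] t 1.85
d [ 0.049  -0.0032  0.1768] r [-0.001  0.     0.   ] | mm 147.0 deg 0.0
[ 0.58  0.02  1.75 -0.63  1.67  0.45]
lip [251. 203.]
lipL [271. 203.]
lipR [231. 203.]
dial [311. 172.]
lock [192. 170.]
```

View pics/w1.png

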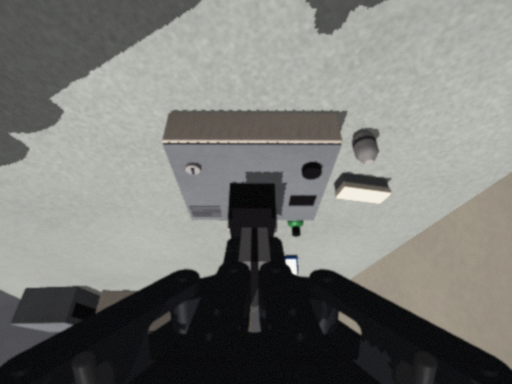

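The wrist view shows the dial at (312,170) and the lock at (193,169), both within 2 px of the predictions, so the pose is good. Now the tip goes under the lip.

```bash
python3 -c "
from h import *
go([-.11,0,.10],40);go([-.042,0,.082],40)"
```

```text
d [ 0.013  -0.0032  0.1826] r [-0.001  0.     0.   ] | mm 146.0 deg 0.0
d [-0.0376 -0.0032  0.2545] r [-0.001  0.     0.   ] | mm 206.0 deg 0.0
```

```bash
python3 -m inch '[{"dx":0.013,"dy":-0.003,"dz":0.06},{"dx":0.013,"dy":-0.003,"dz":0.12},{"dx":0.013,"dy":-0.003,"dz":0.183},{"dx":-0.037,"dy":-0.003,"dz":0.225},{"dx":-0.037,"dy":-0.003,"dz":0.254}]'
python3 -c "
from h import *
where()
for th in (.2,.5,.8,1.1,1.4,1.65):
    e=lippt(th);go([e[0]+.005,0,e[2]-.022],40)"
```

```text
tcp console mm [-196.     2.8  218.5] F [ 1.6 -2.3  0.2] t 1.85
d [-0.0724 -0.0032  0.2307] r [-0.001  0.     0.   ] | mm 193.0 deg 0.0
d [-0.1154 -0.0032  0.2185] r [-0.001  0.     0.   ] | mm 198.0 deg 0.0
d [-0.16   -0.0033  0.2195] r [-0.001  0.     0.   ] | mm 217.0 deg 0.0
d [-0.2024 -0.0033  0.2337] r [-0.001  0.     0.   ] | mm 247.0 deg 0.0
d [-0.2387 -0.0033  0.2597] r [-0.001  0.     0.   ] | mm 282.0 deg 0.0
d [-0.2619 -0.0032  0.2889] r [-0.001  0.     0.   ] | mm 312.0 deg 0.0validation failed for argument at $[0]...
```

```bash
python3 -m inch '[{"dx":0.013,"dy":-0.003,"dz":0.06,"rx":0,"ry":0,"rz":0},{"dx":0.013,"dy":-0.003,"dz":0.12,"rx":0,"ry":0,"rz":0},{"dx":0.013,"dy":-0.003,"dz":0.183,"rx":0,"ry":0,"rz":0},{"dx":-0.037,"dy":-0.003,"dz":0.225,"rx":0,"ry":0,"rz":0},{"dx":-0.037,"dy":-0.003,"dz":0.254,"rx":0,"ry":0,"rz":0}]'
python3 -c "
from h import *
where()
for th in (.2,.5,.8,1.1,1.4,1.65):
    e=lippt(th);go([e[0]+.005,0,e[2]-.022],40)"
```

```text
time: 2.35
tool_pos: [0.5022, 0.0421, 0.0818]
tool_rot: [0.26, 0.609, 0.716, -0.221]
contact_force: [0.1, 0.3, 0.8]
gripper_width: 0.003
grasp_force: 0.0
tcp console mm [-46.   -1.6  81.8] F [0.1 0.3 0.8] t 2.35
d [-0.0387  0.0019 -0.0208] r [ 0.    -0.001  0.001] | mm 35.0 deg 0.0
d [-0.0817  0.0019 -0.0332] r [ 0.    -0.001  0.001] | mm 71.0 deg 0.0
d [-0.1263  0.0018 -0.0323] r [ 0.    -0.001  0.001] | mm 104.0 deg 0.0
d [-0.1687  0.0017 -0.0182] r [ 0.    -0.001  0.001] | mm 136.0 deg 0.0
d [-0.2051  0.0016  0.0078] r [ 0.    -0.001  0.001] | mm 164.0 deg 0.0
d [-0.2284  0.0016  0.0369] r [ 0.    -0.001  0.001] | mm 185.0 deg 0.0
```

```bash
python3 -m inch '[{"dx":-0.039,"dy":0.002,"dz":-0.021,"rx":0,"ry":0,"rz":0},{"dx":-0.06,"dy":0.002,"dz":-0.028,"rx":0,"ry":0,"rz":0},{"dx":-0.082,"dy":0.002,"dz":-0.033,"rx":0,"ry":0,"rz":0},{"dx":-0.104,"dy":0.002,"dz":-0.033,"rx":0,"ry":0,"rz":0},{"dx":-0.126,"dy":0.002,"dz":-0.032,"rx":0,"ry":0,"rz":0}]'
python3 -c "
from h import *
save('scene','s2.png')
where()
for th in (.95,1.1,1.25,1.4,1.55,1.7):
    e=lippt(th);go([e[0]+.005,0,e[2]-.022],40)"
```

```text
time: 2.85
tool_pos: [0.5137, -0.0154, 0.1665]
tool_rot: [0.259, 0.608, 0.717, -0.221]
contact_force: [-0.1, -0.6, -0.3]
gripper_width: 0.001
grasp_force: 0.0
tcp console mm [ 14.1   1.5 168.8] F [ 2.3 -0.1  1.1] t 2.9
d [-0.0206 -0.0019  0.0084] r [ 0.002 -0.001  0.001] | mm 18.0 deg 0.0
d [-0.0413 -0.0019  0.0171] r [ 0.002 -0.001  0.001] | mm 36.0 deg 0.0
d [-0.0604 -0.002   0.0287] r [ 0.002 -0.001  0.001] | mm 54.0 deg 0.0
d [-0.0776 -0.002   0.043 ] r [ 0.002 -0.001  0.001] | mm 71.0 deg 0.0
d [-0.0925 -0.0021  0.0598] r [ 0.002 -0.001  0.001] | mm 88.0 deg 0.0
d [-0.1046 -0.0022  0.0786] r [ 0.002 -0.001  0.001] | mm 105.0 deg 0.0
```

View pics/s2.png

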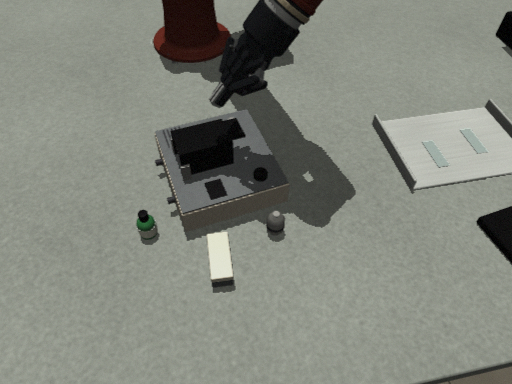

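The scene view shows the guard still shut, with its lip at (240,130) and the gripper tip at (215,102). The finger slipped past the lip, so I check where the tip really is.

```bash
python3 -c "
from h import *
s=state();print(s['tool_pos'],proj('scene',s['tool_pos']),proj('top',s['tool_pos']))
q=s['tool_rot'];R=Ro.from_quat([q[1],q[2],q[3],q[0]]).as_matrix();print(R.round(2))
a=save('top','t2.png');b=save('wrist','w2.png');cv2.imwrite('pics/tw2.png',np.hstack([a[120:384,100:400],b[60:324,100:400]])[:,:,::-1])
import itertools
e=c2w(lippt(0),pose());print(e,proj('top',e))"
```

```text
[ 0.51477684 -0.01680268  0.16881622] [205.74749778 112.94732572] [288.76114857 250.74818752]
[[-0.12  0.99  0.11]
 [ 0.76  0.16 -0.63]
 [-0.64  0.   -0.77]]
[0.50372419 0.04233154 0.114     ] [249.85431283 256.09275286]
```

View pics/tw2.png

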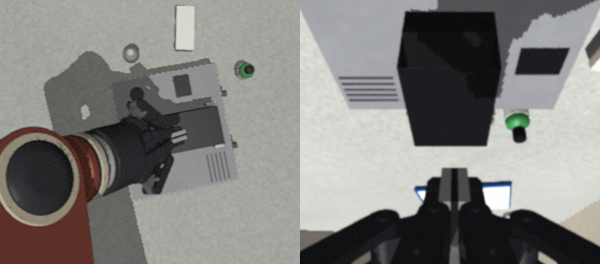

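```bash
python3 -c "
from h import *
s=state();a=save('scene','s3.png').copy();b=save('top','t3.png').copy()
q=s['tool_rot'];R=Ro.from_quat([q[1],q[2],q[3],q[0]]).as_matrix()
E=c2w(lippt(0),pose())
o=[]
for n,im in(('scene',a),('top',b)):
    u=proj(n,s['tool_pos']).astype(int);im=cv2.resize(im[u[1]-45:u[1]+45,u[0]-60:u[0]+60],None,fx=6.5,fy=6.5*.99,interpolation=cv2.INTER_NEAREST)[:,:,::-1].copy()
    f=lambda P:tuple(int(v) for v in((proj(n,P)-u+[60,45])*6.5))
    cv2.circle(im,f(s['tool_pos']),4,(0,0,255),-1);cv2.circle(im,f(s['tool_pos']-.02*R[:,2]),4,(0,255,0),-1);cv2.circle(im,f(E),4,(255,0,255),-1)
    cv2.circle(im,f(c2w([.07,0,.085],pose())),4,(255,255,0),-1);o.append(im[:,:])
cv2.imwrite('pics/z.png',cv2.resize(np.vstack(o),None,fx=.51,fy=.51))"
```

```text
(no output)
```

View pics/z.png

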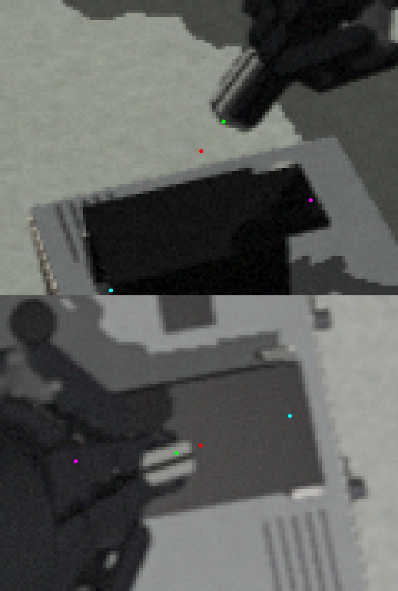

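```bash
python3 -c "
from h import *
s=state();T=s['tool_pos'];k=6.5*.51
q=s['tool_rot'];R=Ro.from_quat([q[1],q[2],q[3],q[0]]).as_matrix()
us=proj('scene',T).astype(int);ut=proj('top',T).astype(int)
for zs,zt in (((230,115),(194,460-295)),((222,112),(193,465-295))):
    ps=us-[60,45]+np.array(zs)/k;pt=ut-[60,45]+np.array(zt)/k
    r=least_squares(lambda X:np.r_[proj('scene',X)-ps,proj('top',X)-pt],T,x_scale=.1)
    print(r.x,r.fun.round(1),'in tool frame mm',(R.T@(r.x-T)*1e3).round(1))
print(s)
"
```

```text
[ 0.50960564 -0.00426463  0.1848607 ] [-4.3 -0.2 -3.8 -0.5] in tool frame mm [ -4.3  -1.8 -22.2]
[ 0.50708742 -0.00560491  0.18482681] [-2.9 -0.2 -2.6 -0.4] in tool frame mm [ -5.   -4.5 -21.6]
{'time': 3.1, 'joint_pos': array([ 0.20426319, -0.11717032,  1.97594993, -0.70974057,  1.37779149,
        0.21535941]), 'joint_vel': array([ 0.00664851,  0.00895177,  0.00705584, -0.00259182, -0.00033555,
       -0.00266073]), 'joint_efforts': array([-3.18635115e-01, -2.98814714e+01, -3.49764454e+01, -1.98574036e+00,
        4.36453577e-01,  1.53132198e-03]), 'tool_pos': array([ 0.51311396, -0.01471564,  0.16501534]), 'tool_rot': array([ 0.25886349,  0.60776958,  0.71746048, -0.22103459]), 'contact_force': array([0.62939447, 0.48055396, 0.11610673]), 'ft_torque': array([0.23524661, 0.06607649, 0.01923507]), 'grasp_force': 0.0, 'gripper_width': 0.0029833571119698924}
```

The real fingertips end about 20 mm short of the reported TCP along the tool axis (tip seen at zoom (228,112), TCP mark at (200,150)), which explains the slip. I'll correct by 20 mm.

```bash
python3 -c "
from h import *
where()
go([-.11,0,.17],40);go([-.11,0,.10],40);go([-.027,0,.072],40)"
```

```text
tcp console mm [ 11.8   0.2 165. ] F [0.6 0.5 0.1] t 3.1
d [ 0.113   0.0004 -0.1023] r [ 0.    -0.002  0.003] | mm 122.0 deg 0.0
d [ 0.169   0.0006 -0.035 ] r [ 0.    -0.002  0.003] | mm 138.0 deg 0.0
d [0.1117 0.0003 0.0583] r [ 0.    -0.002  0.003] | mm 101.0 deg 0.0
```

```bash
python3 -m inch '[{"dx":0.06,"dy":0,"dz":-0.054,"rx":0,"ry":0,"rz":0},{"dx":0.1,"dy":0,"dz":-0.098,"rx":0,"ry":0,"rz":0},{"dx":0.145,"dy":0,"dz":-0.07,"rx":0,"ry":0,"rz":0},{"dx":0.169,"dy":0,"dz":-0.035,"rx":0,"ry":0,"rz":0},{"dx":0.169,"dy":0,"dz":-0.035,"rx":0,"ry":0,"rz":0}]'
python3 -c "
from h import *
where();go([-.027,0,.072],40)"
```

```text
time: 3.6
tool_pos: [0.4891, 0.1047, 0.0946]
tool_rot: [0.257, 0.605, 0.719, -0.226]
contact_force: [-0.8, -1.2, -0.0]
gripper_width: -0.0
grasp_force: 0.0
tcp console mm [-109.9   -4.5   94.6] F [-0.8 -1.2 -0. ] t 3.6
d [-0.0614  0.0054  0.0882] r [-0.005 -0.001  0.009] | mm 86.0 deg 1.0
```

```bash
python3 -m inch '[{"dx":-0.02,"dy":0.003,"dz":0.03,"rx":0,"ry":0,"rz":0},{"dx":-0.04,"dy":0.005,"dz":0.06,"rx":0,"ry":0,"rz":0},{"dx":-0.061,"dy":0.005,"dz":0.088,"rx":0,"ry":0,"rz":0},{"dx":-0.061,"dy":0.005,"dz":0.088,"rx":0,"ry":0,"rz":0}]'
python3 -c "
from h import *
where()
for th in (.15,.3,.45,.6,.75,.9):
    e=lippt(th);go([e[0]+.018,0,e[2]-.038],40)"
```

```text
time: 4.0
tool_pos: [0.5102, 0.0219, 0.0779]
tool_rot: [0.259, 0.609, 0.716, -0.222]
contact_force: [0.4, 0.0, -0.7]
gripper_width: -0.001
grasp_force: 0.1
tcp console mm [-24.8   3.2  77.9] F [ 0.4  0.  -0.7] t 4.0
d [-0.0144 -0.004  -0.0126] r [-0.002 -0.001  0.001] | mm 16.0 deg 0.0
d [-0.035  -0.0041 -0.0214] r [-0.002 -0.001  0.001] | mm 33.0 deg 0.0
d [-0.0567 -0.0041 -0.027 ] r [-0.002 -0.001  0.001] | mm 50.0 deg 0.0
d [-0.0789 -0.0042 -0.0294] r [-0.002 -0.001  0.001] | mm 67.0 deg 0.0
d [-0.1013 -0.0042 -0.0283] r [-0.002 -0.001  0.001] | mm 84.0 deg 0.0
d [-0.1233 -0.0043 -0.024 ] r [-0.002 -0.001  0.001] | mm 101.0 deg 0.0
```

```bash
python3 -m inch '[{"dx":-0.018,"dy":-0.003,"dz":-0.01,"rx":0,"ry":0,"rz":0},{"dx":-0.037,"dy":-0.003,"dz":-0.017,"rx":0,"ry":0,"rz":0},{"dx":-0.058,"dy":-0.003,"dz":-0.022,"rx":0,"ry":0,"rz":0},{"dx":-0.08,"dy":-0.003,"dz":-0.025,"rx":0,"ry":0,"rz":0},{"dx":-0.1,"dy":-0.003,"dz":-0.024,"rx":0,"ry":0,"rz":0}]'
python3 -c "
from h import *
save('scene','s4.png')
where()
for th in (.9,1.05,1.2,1.35,1.5,1.65):
    e=lippt(th);go([e[0]+.018,0,e[2]-.038],40)"
```

```text
time: 4.5
tool_pos: [0.5176, -0.0245, 0.1465]
tool_rot: [0.26, 0.608, 0.717, -0.22]
contact_force: [0.5, 0.9, -0.5]
gripper_width: -0.003
grasp_force: 0.2
tcp console mm [ 23.7   3.8 148.4] F [ 1.6 -1.   0.7] t 4.55
d [-0.0203 -0.0048  0.0047] r [ 0.003 -0.001  0.   ] | mm 17.0 deg 0.0
d [-0.0414 -0.0048  0.0123] r [ 0.003 -0.001  0.   ] | mm 35.0 deg 0.0
d [-0.0611 -0.0049  0.023 ] r [ 0.003 -0.001  0.   ] | mm 52.0 deg 0.0
d [-0.079  -0.0049  0.0365] r [ 0.003 -0.001  0.   ] | mm 70.0 deg 0.0
d [-0.0946 -0.005   0.0525] r [ 0.003 -0.001  0.   ] | mm 87.0 deg 0.0
d [-0.1077 -0.0051  0.0707] r [ 0.003 -0.001  0.   ] | mm 103.0 deg 0.0
```

View pics/s4.png

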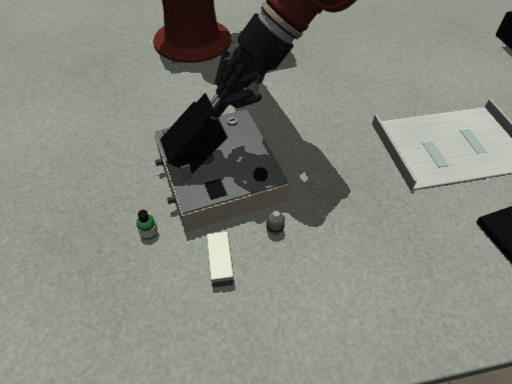

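The guard is now up at about 0.7 rad, with its lip at (212,100) resting on the fingertips. I continue along the arc.

```bash
python3 -m inch '[{"dx":-0.02,"dy":-0.003,"dz":0.007,"rx":0,"ry":0,"rz":0},{"dx":-0.041,"dy":-0.003,"dz":0.016,"rx":0,"ry":0,"rz":0},{"dx":-0.061,"dy":-0.003,"dz":0.027,"rx":0,"ry":0,"rz":0},{"dx":-0.079,"dy":-0.003,"dz":0.04,"rx":0,"ry":0,"rz":0},{"dx":-0.095,"dy":-0.003,"dz":0.056,"rx":0,"ry":0,"rz":0}]'
python3 -c "
from h import *
where()
for th in (1.65,1.8):
    e=lippt(th);go([e[0]+.018,0,e[2]-.038],40)"
```

```text
time: 5.05
tool_pos: [0.5294, -0.1118, 0.1616]
tool_rot: [0.261, 0.608, 0.716, -0.221]
contact_force: [-0.0, -0.2, 1.7]
gripper_width: -0.001
grasp_force: 0.7
tcp console mm [110.3   0.8 161.6] F [-0.  -0.2  1.7] t 5.05
d [-0.0141 -0.001   0.0139] r [0.002 0.    0.001] | mm 16.0 deg 0.0
d [-0.0243 -0.0011  0.0339] r [0.002 0.    0.001] | mm 33.0 deg 0.0
```

```bash
python3 -m inch '[{"dx":-0.014,"dy":0,"dz":0.016,"rx":0,"ry":0,"rz":0},{"dx":-0.023,"dy":0,"dz":0.034,"rx":0,"ry":0,"rz":0},{"dx":-0.03,"dy":0,"dz":0.0,"rx":0,"ry":0,"rz":0},{"dx":-0.03,"dy":0,"dz":-0.06,"rx":0,"ry":0,"rz":0},{"dx":-0.03,"dy":0,"dz":-0.12,"rx":0,"ry":0,"rz":0}]'
python3 -c "
from h import *
where();go([.03,.055,.17],40);go([.041,.052,.074],40);go([.041,.0,.074],40)"
```

```text
time: 5.55
tool_pos: [0.5208, -0.068, 0.2475]
tool_rot: [0.258, 0.608, 0.717, -0.222]
contact_force: [1.0, 0.8, 0.1]
gripper_width: 0.001
grasp_force: 0.0
tcp console mm [ 65.7  -0.8 247.5] F [1.  0.8 0.1] t 5.55
d [0.0959 0.0702 0.0457] r [-0.001 -0.002  0.003] | mm 102.0 deg 0.0
d [0.1622 0.0669 0.1467] r [-0.001 -0.002  0.003] | mm 183.0 deg 0.0
d [0.1625 0.0019 0.1468] r [-0.001 -0.002  0.003] | mm 175.0 deg 0.0
```

```bash
python3 -m inch '[{"dx":0.048,"dy":0.035,"dz":0.023,"rx":0,"ry":0,"rz":0},{"dx":0.096,"dy":0.07,"dz":0.046,"rx":0,"ry":0,"rz":0},{"dx":0.129,"dy":0.069,"dz":0.096,"rx":0,"ry":0,"rz":0},{"dx":0.162,"dy":0.067,"dz":0.147,"rx":0,"ry":0,"rz":0},{"dx":0.162,"dy":0.067,"dz":0.147,"rx":0,"ry":0,"rz":0}]'
python3 -c "
from h import *
where();a=save('scene','s5.png');c=save('top','t5.png')
cv2.imwrite('pics/z5.png',np.hstack([cv2.resize(a[70:220,120:320],(400,300)),cv2.resize(c[190:340,200:400],(400,300))])[:,:,::-1])
for y in(.052,.02,.0,-.01):go([.041,y,.074],40)
p=pose();print(*[proj('scene',c2w(X,p)) for X in((.025,.016,.1),(.028,.052,.089))])"
```

```text
time: 6.05
tool_pos: [0.5641, -0.0365, 0.0654]
tool_rot: [0.254, 0.606, 0.719, -0.226]
contact_force: [-1.1, -0.4, -0.9]
gripper_width: -0.001
grasp_force: 0.0
tcp console mm [41.4 47.1 65.4] F [-1.1 -0.4 -0.9] t 6.05
d [ 0.0006 -0.001  -0.001 ] r [-0.    -0.001  0.004] | mm 1.0 deg 0.0
d [ 0.0008 -0.041  -0.001 ] r [-0.    -0.001  0.004] | mm 33.0 deg 0.0
d [ 0.001 -0.066 -0.001] r [-0.    -0.001  0.004] | mm 53.0 deg 0.0
d [ 0.001  -0.0785 -0.001 ] r [-0.    -0.001  0.004] | mm 63.0 deg 0.0
[205.29678877 149.452277  ] [210.08102578 168.1175055 ]
```

View pics/z5.png

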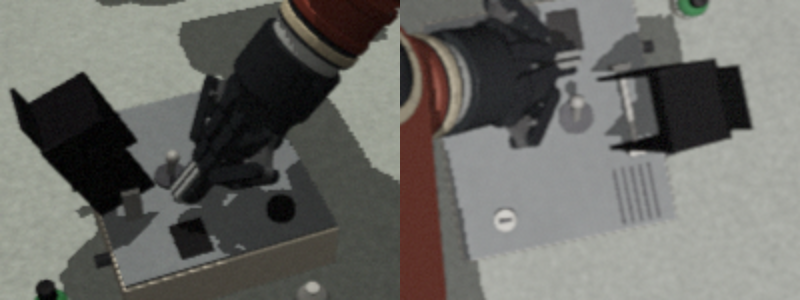

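The guard lies fully back. The toggle ball shows at zoom (172,157) with the fingers on its far side at (180,190), so I sweep toward the robot.

```bash
python3 -m inch '[{"dx":0,"dy":-0.02,"dz":0,"rx":0,"ry":0,"rz":0},{"dx":0,"dy":-0.035,"dz":0,"rx":0,"ry":0,"rz":0},{"dx":0,"dy":-0.048,"dz":0,"rx":0,"ry":0,"rz":0},{"dx":0,"dy":-0.06,"dz":0,"rx":0,"ry":0,"rz":0},{"dx":0,"dy":-0.06,"dz":0,"rx":0,"ry":0,"rz":0}]'
python3 -c "
from h import *
where()"
```

```text
time: 6.65
tool_pos: [0.523, -0.0436, 0.0757]
tool_rot: [0.26, 0.608, 0.717, -0.22]
contact_force: [1.1, 0.2, 0.5]
gripper_width: -0.003
grasp_force: 0.7
tcp console mm [41.9  5.3 75.7] F [1.1 0.2 0.5] t 6.65
```

```bash
python3 -m inch '[{"dx":0,"dy":-0.006,"dz":0,"rx":0,"ry":0,"rz":0},{"dx":0,"dy":-0.011,"dz":0,"rx":0,"ry":0,"rz":0},{"dx":0,"dy":-0.011,"dz":0,"rx":0,"ry":0,"rz":0}]'
python3 -c "
from h import *
where()"
```

```text
time: 6.95
tool_pos: [0.5186, -0.0441, 0.0752]
tool_rot: [0.263, 0.607, 0.718, -0.216]
contact_force: [13.7, 0.9, -4.1]
gripper_width: -0.0
grasp_force: 5.5
tcp console mm [41.7  0.9 75.2] F [13.7  0.9 -4.1] t 6.95
```

The force jumped to 14 N, so the lever is at its stop. I back off and retreat.

```bash
python3 -m inch '[{"dx":0,"dy":0.025,"dz":0,"rx":0,"ry":0,"rz":0},{"dx":0,"dy":0.03,"dz":-0.05,"rx":0,"ry":0,"rz":0},{"dx":0,"dy":0.03,"dz":-0.11,"rx":0,"ry":0,"rz":0},{"dx":-0.04,"dy":0.03,"dz":-0.16,"rx":0,"ry":0,"rz":0},{"dx":-0.08,"dy":0.03,"dz":-0.2,"rx":0,"ry":0,"rz":0}]'
python3 -c "
from h import *
where();a=save('scene','s6.png');c=save('top','t6.png')
cv2.imwrite('pics/z6.png',np.hstack([cv2.resize(a[70:220,120:320],(400,300)),cv2.resize(c[190:340,200:400],(400,300))])[:,:,::-1])
go([.06,0,.33],20);go([.19,0,.30],0);print(state()['joint_pos'].round(2))"
```

```text
time: 7.45
tool_pos: [0.5286, 0.0123, 0.2383]
tool_rot: [0.258, 0.607, 0.718, -0.222]
contact_force: [0.3, 0.1, 0.4]
gripper_width: 0.0
grasp_force: 0.0
tcp console mm [-12.4  19.7 238.3] F [0.3 0.1 0.4] t 7.45
d [-0.136  -0.0288 -0.0239] r [ 0.007  0.231 -0.001] | mm 113.0 deg 20.0
d [-0.2367 -0.0299  0.1091] r [0.008 0.464 0.   ] | mm 210.0 deg 40.0
[ 0.25 -0.13  1.85 -0.7   1.5   0.16]
```

View pics/z6.png

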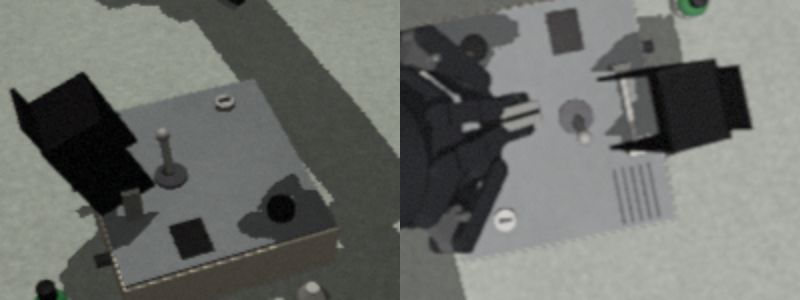

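The ball now leans to the robot's side (top zoom (585,138), base at (575,115)), so the toggle is on and the guard is still back. Next I go over the guard.

```bash
python3 -m inch '[{"dx":-0.055,"dy":-0.01,"dz":-0.03,"rx":0.001,"ry":0.08,"rz":0},{"dx":-0.105,"dy":-0.02,"dz":-0.03,"rx":0.003,"ry":0.17,"rz":0},{"dx":-0.145,"dy":-0.029,"dz":-0.015,"rx":0.005,"ry":0.26,"rz":0},{"dx":-0.19,"dy":-0.03,"dz":0.04,"rx":0.007,"ry":0.36,"rz":0},{"dx":-0.237,"dy":-0.03,"dz":0.1,"rx":0.008,"ry":0.464,"rz":0}]'
python3 -c "
from h import *
where();go([.205,0,.28],0);go([.205,0,.15],0);go([.1,0,.15],0);print(state()['joint_pos'].round(2))"
```

```text
time: 8.05
tool_pos: [0.5356, -0.1707, 0.3039]
tool_rot: [-0.002, 0.648, 0.762, -0.003]
contact_force: [1.8, 1.1, 0.1]
gripper_width: 0.0
grasp_force: 0.0
tcp console mm [169.4  -2.5 303.9] F [1.8 1.1 0.1] t 8.05
d [-0.0445  0.0033  0.0299] r [-0.005  0.001  0.001] | mm 43.0 deg 0.0
d [-0.0442  0.0044  0.1924] r [-0.005  0.001  0.001] | mm 158.0 deg 0.0
d [0.087  0.0046 0.1922] r [-0.005  0.001  0.001] | mm 169.0 deg 0.0
[-0.44 -0.13  1.64 -0.01  1.64 -0.6 ]
```

```bash
python3 -m inch '[{"dx":-0.045,"dy":0.003,"dz":0.03,"rx":-0.004,"ry":0,"rz":0},{"dx":-0.045,"dy":0.004,"dz":0.085,"rx":-0.004,"ry":0,"rz":0},{"dx":-0.045,"dy":0.004,"dz":0.14,"rx":-0.004,"ry":0,"rz":0},{"dx":-0.045,"dy":0.004,"dz":0.19,"rx":-0.004,"ry":0,"rz":0},{"dx":-0.045,"dy":0.004,"dz":0.19,"rx":-0.004,"ry":0,"rz":0}]'
python3 -c "
from h import *
where();go([.14,0,.15],0);go([.08,0,.15],0);go([.05,0,.15],0)"
```

```text
time: 8.55
tool_pos: [0.5369, -0.2032, 0.1406]
tool_rot: [-0.008, 0.649, 0.761, -0.006]
contact_force: [-0.2, 1.0, -0.7]
gripper_width: 0.002
grasp_force: 0.0
tcp console mm [201.7  -6.4 140.6] F [-0.2  1.  -0.7] t 8.55
d [ 0.0772  0.0077 -0.0115] r [-0.013 -0.003 -0.001] | mm 63.0 deg 1.0
d [ 0.1522  0.0076 -0.0112] r [-0.013 -0.003 -0.001] | mm 122.0 deg 1.0
d [ 0.1897  0.0076 -0.011 ] r [-0.013 -0.003 -0.001] | mm 152.0 deg 1.0
```

```bash
python3 -m inch '[{"dx":0.05,"dy":0.006,"dz":-0.01,"rx":0,"ry":0,"rz":0},{"dx":0.085,"dy":0.006,"dz":-0.01,"rx":0,"ry":0,"rz":0},{"dx":0.115,"dy":0.006,"dz":-0.01,"rx":0,"ry":0,"rz":0},{"dx":0.145,"dy":0.006,"dz":-0.01,"rx":0,"ry":0,"rz":0},{"dx":0.175,"dy":0.006,"dz":-0.01,"rx":0,"ry":0,"rz":0}]'
python3 -c "
from h import *
where()"
python3 -m inch '[{"dx":0.03,"dy":0,"dz":-0.01,"rx":0,"ry":0,"rz":0},{"dx":0.03,"dy":0,"dz":-0.05,"rx":0,"ry":0,"rz":0},{"dx":0,"dy":0,"dz":-0.11,"rx":0,"ry":0,"rz":0},{"dx":-0.05,"dy":0,"dz":-0.15,"rx":0,"ry":0,"rz":0},{"dx":-0.1,"dy":0,"dz":-0.15,"rx":0,"ry":0,"rz":0}]'
python3 -c "
from h import *
where();a=save('scene','s7.png');c=save('top','t7.png')
cv2.imwrite('pics/z7.png',np.hstack([cv2.resize(a[70:270,100:350],(400,300)),cv2.resize(c[120:340,200:400],(400,300))])[:,:,::-1])
"
```

```text
time: 9.05
tool_pos: [0.5328, -0.0743, 0.1818]
tool_rot: [0.015, 0.649, 0.761, -0.004]
contact_force: [-23.7, -3.6, 66.0]
gripper_width: 0.002
grasp_force: 32.9
tcp console mm [ 73.7  10.1 181.8] F [-23.7  -3.6  66. ] t 9.05
time: 9.55
tool_pos: [0.5412, -0.1459, 0.2869]
tool_rot: [0.006, 0.647, 0.762, -0.002]
contact_force: [1.1, -0.2, 0.9]
gripper_width: -0.003
grasp_force: 0.0
tcp console mm [145.8   6.9 286.9] F [ 1.1 -0.2  0.9] t 9.55
```

View pics/z7.png

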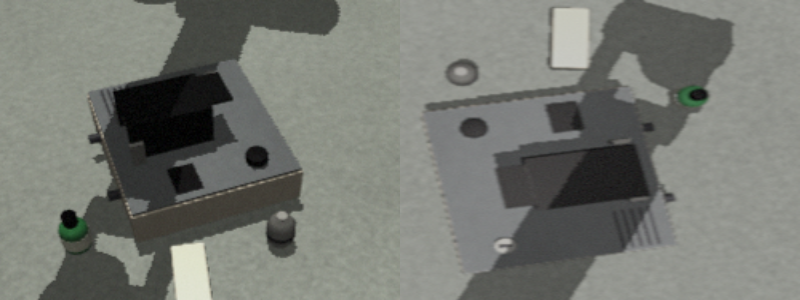

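The guard looks shut and the loose things unmoved, but the gripper doesn't show where I'd expect it. I check that and the things' positions before handing in.

```bash
python3 -c "
from h import *
where();T=state()['tool_pos'];print(proj('top',T),proj('scene',T))
a=save('scene','s8.png');c=save('top','t8.png')
cv2.imwrite('pics/z8.png',np.hstack([cv2.resize(a,(400,300)),cv2.resize(c,(400,300))])[:,:,::-1])
for n,w in(('objective',(231,175)),('slidebox',(284,148)),('oil',(346,190)),('guard',(285,248))):
    r=nets.boxes_of('top',n);print(n,[(np.round(x['bbox']),round(x['confidence'],2)) for x in r[:1]],w)"
```

```text
tcp console mm [148.5   4.9 281.8] F [ 0.4  1.1 -0.4] t 9.65
[404.62566221 234.07812414] [106.51010871  72.88532965]
objective [(array([231., 173.,  14.,  18.]), 0.77)] (231, 175)
slidebox [(array([285., 148.,  20.,  48.]), 0.57)] (284, 148)
oil [(array([347., 190.,  18.,  18.]), 0.7)] (346, 190)
guard [(array([285., 249.,  80.,  54.]), 0.75)] (285, 248)
```

View pics/z8.png

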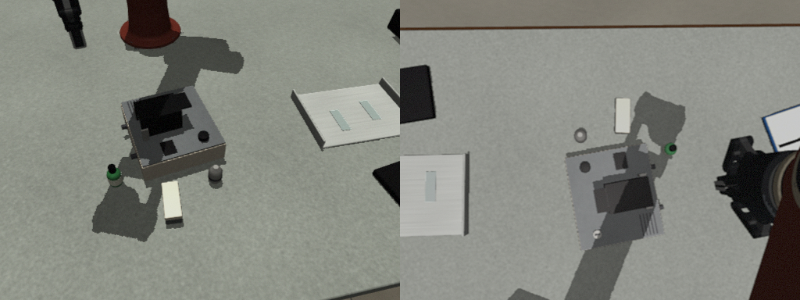

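The gripper is clear to the right of the console, at (735,185) in the top half. The guard is shut and everything is in place, so I hand in.

```bash
python3 -c "
from h import *
print(ticket.job_done())"
```

```text
the job is handed in; nothing more can be done
None
```

I handed the job in at about 10 s: the guard is shut, the toggle was over on the robot's side when last seen, and the objective, slide box and bottle are where they started. The judge returned no verdict, and the guard-closing push read about 70 N at the wrist (limit 120 N), probably on the fingers, though I couldn't rule out the gripper's body, whose limit is 40 N.

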